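Clamp a well plate on the shaker with a quarter-turn thumbscrew

TASK

Gently slide the steel clamp bracket along its channel until it bears against the well plate, which brings its slot over the slot in the channel floor. Then put the winged thumbscrew through both slots, press it down against its spring and give it a quarter turn so that it locks with its wing in line with the channel. Do not force the plate or the screw, do not disturb the bottle, tip box and beaker, and let go of everything.

Things in the scene. Friction and masses are not known exactly. Their poses are not given: they have to be found in the camera images.
- deck: Grey T-shaped shaker deck, 15 mm thick, fixed to the bench; x points along the channel to the well plate, z up. On it an aluminium nest: a channel along x and at its +x end a clear 12-well plate (85 x 128 mm, top 55 mm above the bench). Nest, channel slot and plate sit up to 14 mm either way along x, not measured: feel for it with the bracket.
- deck_mark (a point): Point on the deck's centre line, 35 mm above its origin, at the nominal place of the channel floor's through slot: 10 mm (x) by 22 mm (y), its centre 45 mm before the plate's near edge (true place: up to 14 mm off along x, moving with the plate). Channel: 53 mm between rails 6 mm high; floor 6 mm thick, its top 35 mm above the bench, hollow below.
- wellplate (a joint): How far the well plate has been pushed along the deck's x against the stiff rubber buffer behind it: 0 at rest, about 0.001 m per 20 N. More than 30 N between bracket and plate is forcing.
- bracket_slot (a point): Centre of the bracket's through slot (10 mm in x, 22 mm in y, 1.5 mm chamfers) at its plate's upper face, 41 mm above the bench. Bracket: loose steel plate 120 x 50 x 6 mm, 0.18-0.35 kg, in the channel with 1.5 mm play each side, x towards the well plate. Front edge 45 mm ahead of the slot centre (8 mm rubber strip on it), rear 75 mm behind. Front edge on the well plate = slots in line.
- bracket_tab (a point): Centre of the bracket's upright grip tab: 20 mm (x) by 12 mm (y) by 40 mm high, standing on the plate, 60 mm behind the slot centre on the centre line; its top is 20 mm above this point. Axes as the bracket's.
- screw_wing (a point): Centre of the thumbscrew's wing, an upright black grip 10 mm thick (own x), 30 mm wide (own y), 28 mm high; z up along the screw. Screw 60 g. Head underside (24 mm disc) 18 mm below this point, relaxed collar's underside 26 mm below. It stands in the caddy at first. Pressed down in the slots it turns either way; after a quarter turn, let go, the spring draws its bar up under the channel floor.
- screw_foot (a point): Centre of the thumbscrew's cross bar at the foot of its 8 mm shank, 37.5 mm below the wing's centre: 8 mm (x) by 20 mm (y), parallel to the wing; upper face 2 mm above this point, lowest point 4 mm below (last 2 mm tapered to 5 x 17 mm). It enters the slots with the wing across the channel; over 40 N on the screw is forcing.
- collar (a joint): Sprung steel collar (30 mm across, 3 mm thick) under the screw's head: 0 relaxed, grows as pushed up towards the head, 0.005 m at the end; 3 N to start, 1.5 N more per mm, 10.5 N at the end. With bracket and channel floor stacked, the foot's bar clears the floor's underside, and can turn, above 0.0025 m.
- caddy: White caddy block 78 x 78 x 40 mm fixed to the bench, origin under its centre; the screw stands in its round hole (25 mm across, 25 mm deep), its collar resting on the top.
- reagent: Bystander: bottle 60 mm across, 110 mm high, origin under its centre. It and the caddy stand left and right of the deck, either way round.
- tipbox: Bystander: grey tip box 85 x 120 x 50 mm, origin under its centre.
- beaker: Bystander: beaker 70 mm across, 90 mm high, origin under its centre.
There are look-alikes about, which are no part of the job. Of the things shaped like the part that bears bracket_slot, the dark steel one is meant. Leave any yellow look-alike of the part that bears screw_wing alone.

How it is judged:
On the way:
1. the screw's foot has passed through the bracket's slot and below the channel floor (z of screw_foot in the frame of deck_mark below -0.0075 m and horizontal distance between screw_foot and bracket_slot below 0.004 m), for 0.1 s.
At the end, for the whole second after the job is handed in: The screw is upright through bracket and channel slots, within 4 mm of the bracket slot's centre, its bar under the floor (centre 6.5 mm or more below the floor's top, 12.5 mm below the bracket's), wing within 0.4 rad of the channel's direction; the bracket lies flat; both at rest (horizontal distance between screw_foot and bracket_slot below 0.004 m and z of screw_foot in the frame of deck_mark below -0.0065 m and z of screw_foot in the frame of bracket_slot below -0.0125 m and angle between the y axis of screw_wing and the x axis of deck, either way round below 0.4 rad and angle between screw_wing's own z axis and vertical below 0.15 rad and angle between bracket_slot's own z axis and vertical below 0.06 rad and linear speed of each of screw, bracket below 0.01 m/s); the robot touches nothing.
It fails at once if the well plate is forced: more than 30 N between bracket and plate (contact force between bracket and wellplate above 30 N).
It fails at once if the screw is forced: more than 40 N between screw and bracket or nest (contact force between screw and bracket above 40 N or contact force between screw and deck above 40 N).
It fails at once if the bottle, tip box or beaker is moved more than 20 mm (distance of any of reagent, tipbox, beaker from where it was at the start of the episode above 0.02 m).
It also fails if it takes over 72 s, if anything falls off the work surface, if the arm or the gripper's body presses on something with over 40 N, if the wrist force passes 120 N, or if a joint passes its speed limit or range.

ROBOT

A 6-joint arm with a two-finger parallel gripper is mounted at the origin on the work surface. World frame = base frame: x ahead of the robot, y to its left, z up, the work surface at z = 0. Lengths are in m, angles in rad, forces in N, time in s.
With the tool pointing down it reaches from about 0.35 to 0.8 m from the base axis. Payload 7.3 kg.
Tool frame: the origin (TCP) lies midway between the tips of the shut fingers; the grasp point (between the pads) lies 19 mm behind it; y points along the fingers, x is the direction in which the jaws open and shut, and the axes are right-handed (so a half turn about y gives the same grasp; the last joint's range is limited). The gripper opens to 85 mm and grips with 20 to 120 N. Pads are 22 mm wide; open, the fingers measure 114 mm over their backs; the gripper's body (76 mm by 85 mm) begins 54 mm behind the grasp point. The pads swing forward as they close: fully open they stand 13 mm farther back than shut.
Start: joints at [1.03, 0.342, 1.524, -0, 1.275, -0.146], TCP at [0.202, 0.485, 0.231] pointing down, gripper open.
Joint ranges: [-2.53, 2.53], [-0.77, 2.02], [0.04, 2.7], [-1, 4.14], [0.28, 2.66], [-3.11, 3.11]. Speed limits (rad/s): [2.57, 2.57, 3.14, 3.14, 3.14, 3.14].

INTERFACE

Orientations are given as [roll, pitch, yaw] about the fixed x, y, z axes, in that order (R = Rz(yaw) Ry(pitch) Rx(roll)).
In Python, from workcell import bot gives the robot as it stands.
- The arm moves only by the tool move_arm, never from a script. Its argument "series" is a list of rows, each a list of 7 numbers: the shift along the tool's x, y, z in m, then the turn, a rotation vector about the tool's x, y, z in degrees, then the finger opening in m, from 0 to 0.0854. A call has 1 to 8 rows; each row shifts and turns the pose as measured when the row begins, along the tool's axes as they then stand; what a row does not reach is not made up. A row lasts 1/12 s, in which the tool goes at most 41.7 mm and 7.16 degrees, less where a joint would pass 70% of its speed; a pose out of reach is approached as far as the arm can. A call is refused whole if a number of a shift passes 0.0417 or a number of a turn 7.16, either way. A call with a gripper value outside its range is refused whole. The fingers move at their own pace and stop on an object; "force" is the grip in N (left out, the last holds). Time passes only in rows, so rows that do not move let the fingers close. It gives the time, the measured TCP pose, the force and the opening at its end, in the units of the state.
- bot.get_obs(): the state, without advancing time (a new reading comes with each control period).
- bot.camera(name): name is "side" or "top" or "wrist"; returns a dict with "image" (480x640x3 uint8, blue, green, red), "fx", "fy", "cx", "cy" (pixels), "dist" ([k1, k2, p1, p2, k3] as OpenCV has them; the pictures are not rectified), "R" (3x3) and "t" (3): a world point X has camera coordinates R X + t. Camera axes: x right, y down, z forward; pixel columns grow to the right and rows downward; lengths in m; the calibration is good to about 2 mm. A picture is of the moment at which its call begins. There is no depth.
- bot.sign_off(): hands the job in, once; it reports no verdict.
The state is a dict: "clock": time; "qpos": joint angles; "joint_velocities": joint speeds; "tau": joint torques, N m; "eef_pos": TCP position; "tcp_rot": TCP orientation; "wrist_force": force on the tool from outside, world axes, zero at the start; "wrist_torque": the same for the moment, N m; "grip_width": opening from 0.0 (shut) to 1.0 (fully open).
Only numpy, scipy, OpenCV 4.12 (cv2) and the standard library are available. Lean on these libraries where they do the work, as an engineer would, in place of code of your own. Each camera call takes 0.05 s, during which the arm holds its last target. There are 200 camera calls.

## Working session

There is one attempt and no reset: what is moved stays moved. The work goes in short steps, Python scripts to look and compute and a tool call to move; the robot and the scene stay as the last step left them, time stands still between calls to the robot, and variables do not carry over. Pictures are saved under pics/ and viewed, on a budget of 10 in all, crops included, one or two more only if the job needs it, and the job is handed in when it is done.

Besides the shell and the picture viewer there is one more tool, called after "Request:" as a command line: name --pt "numbers of a row" for each row, then --argument value for the rest. move_arm: Moves the arm, as the interface text tells. Its arguments: {"type":"object","properties":{"series":{"type":"array","items":{"type":"array","items":{"type":"number"}}},"force":{"type":"number"}},"required":["series"]}

```bash
ls; mkdir -p pics; python3 - <<'E'
from workcell import bot
import cv2,pickle
print(bot.get_obs())
d={}
for n in("top","side"):
    c=bot.camera(n); d[n]=c; cv2.imwrite(f"pics/{n}0.png",c["image"])
    print(n,c["fx"],c["cx"],c["cy"],c["dist"],c["R"],c["t"])
pickle.dump(d,open("cams.pkl","wb"))
E
```

```text
pics
{'clock': 0.0, 'qpos': array([ 1.02998897e+00,  3.42712356e-01,  1.52504130e+00, -7.76053914e-06,
        1.27538460e+00, -1.45980501e-01]), 'joint_velocities': array([-0.00132485, -0.00113363,  0.00077014, -0.00053782, -0.00047737,
        0.00130047]), 'tau': array([ 8.21325339e-04, -4.33666849e+01, -2.46015877e+01, -1.82233994e-04,
        7.56882364e-03,  5.71298187e-06]), 'eef_pos': array([0.20170032, 0.48426632, 0.23062286]), 'tcp_rot': array([-1.57057884e+00,  1.53024234e-03,  1.17597190e+00]), 'wrist_force': array([ 0.64155947, -0.60705347,  0.22040061]), 'wrist_torque': array([ 0.002392  ,  0.05816986, -0.03862122]), 'grip_width': 0.9989734004188683}
top 508.8473451468229 316.48023646137636 235.34089586195526 [-0.07818547  0.          0.          0.          0.        ] [[-0.0175116  -0.99975453  0.01357283]
 [-0.98357475  0.01478592 -0.17989463]
 [ 0.17964979 -0.01650013 -0.98359224]] [0.0139199  0.5383222  1.02008907]
side 523.7882610189638 322.0442631696154 243.18065626625068 [0.00575199 0.         0.         0.         0.        ] [[-0.99618045 -0.08716643 -0.00514955]
 [-0.04017182  0.50986901 -0.85931357]
 [ 0.0775289  -0.85582452 -0.51142318]] [0.54410558 0.09895533 1.03852748]
```

View pics/top0.png

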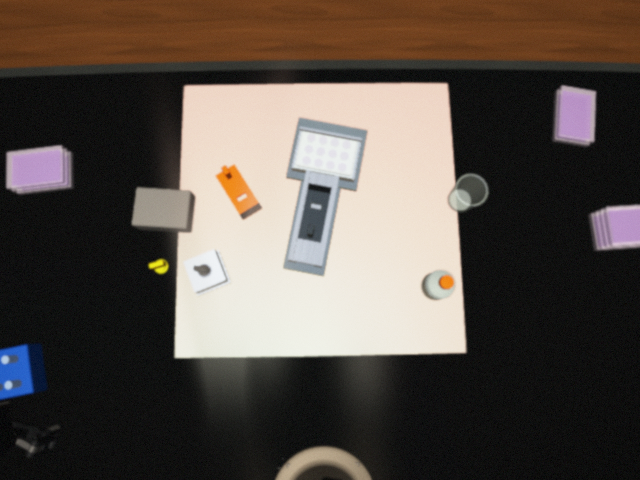

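View pics/side0.png

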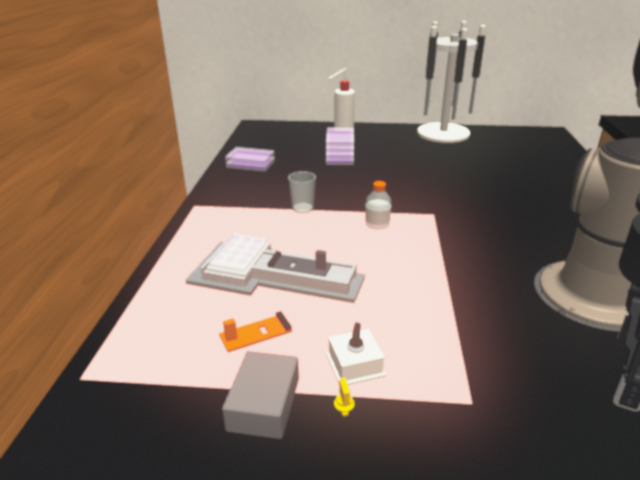

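```bash
cat > h.py <<'E'
import numpy as np,cv2,pickle
from scipy.spatial.transform import Rotation as Ro
def ray(c,uv,z):
    K=np.array([[c["fx"],0,c["cx"]],[0,c["fy"],c["cy"]],[0,0,1]])
    p=cv2.undistortPoints(np.array(uv,float).reshape(-1,1,2),K,np.array(c["dist"])).reshape(-1,2)
    R=np.array(c["R"]);o=-R.T@c["t"]
    d=np.c_[p,np.ones(len(p))]@R
    return o+d*((z-o[2])/d[:,2])[:,None]
def proj(c,X):
    K=np.array([[c["fx"],0,c["cx"]],[0,c["fy"],c["cy"]],[0,0,1]])
    return cv2.projectPoints(np.array(X,float).reshape(-1,1,3),cv2.Rodrigues(np.array(c["R"]))[0],np.array(c["t"]),K,np.array(c["dist"]))[0].reshape(-1,2)
def tool(bot):
    o=bot.get_obs();return o,Ro.from_euler('xyz',o["tcp_rot"]).as_matrix()
def goal(bot,p,ang):
    "rows to pose: tool y down, tool x at world angle ang(deg); prints shift in tool axes and rotvec deg"
    o,R=tool(bot);x=np.array([np.cos(np.radians(ang)),np.sin(np.radians(ang)),0]);y=np.array([0,0,-1.])
    G=np.c_[x,y,np.cross(x,y)]
    print("t",round(o["clock"],2),"pos",o["eef_pos"].round(4),"F",o["wrist_force"].round(1),"grip",round(o["grip_width"]*.0854,4),"x ang",round(np.degrees(np.arctan2(R[1,0],R[0,0])),2))
    print("shift mm",(R.T@(np.array(p)-o["eef_pos"])*1e3).round(1),"turn",np.degrees(Ro.from_matrix(R.T@G).as_rotvec()).round(2))
E
python3 - <<'E'
from h import *
d=pickle.load(open("cams.pkl","rb"));c=d["top"];im=c["image"]
print("cam",-np.array(c["R"]).T@c["t"])
g=im.max(2);
sub=(g<75).astype(np.uint8);
m=np.zeros_like(sub);m[160:260,285:350]=1
ct,_=cv2.findContours(sub*m,0,1)
for k in ct:
    if cv2.contourArea(k)>80:
        r=cv2.minAreaRect(k);b=cv2.boxPoints(r);print(r,ray(c,b,.041).round(4).tolist())
cr=cv2.resize(im[100:300,130:380],None,fx=3.2,fy=3,interpolation=cv2.INTER_CUBIC);cr=cv2.resize(im[110:295,175:375],None,fx=4,fy=4,interpolation=cv2.INTER_CUBIC)[:600]
cr=cv2.resize(im[115:285,175:375],None,fx=3.5,fy=3.5,interpolation=cv2.INTER_CUBIC)
cv2.imwrite("pics/top_crop.png",cr)
E
```

```text
cam [0.34646511 0.0227885  1.10000404]
((318.9230651855469, 188.88461303710938), (20.98442268371582, 6.079599380493164), 11.309932708740234) [[0.6398, 0.0214, 0.041], [0.653, 0.0187, 0.041], [0.6432, -0.0255, 0.041], [0.63, -0.0226, 0.041]]
```

View pics/top_crop.png

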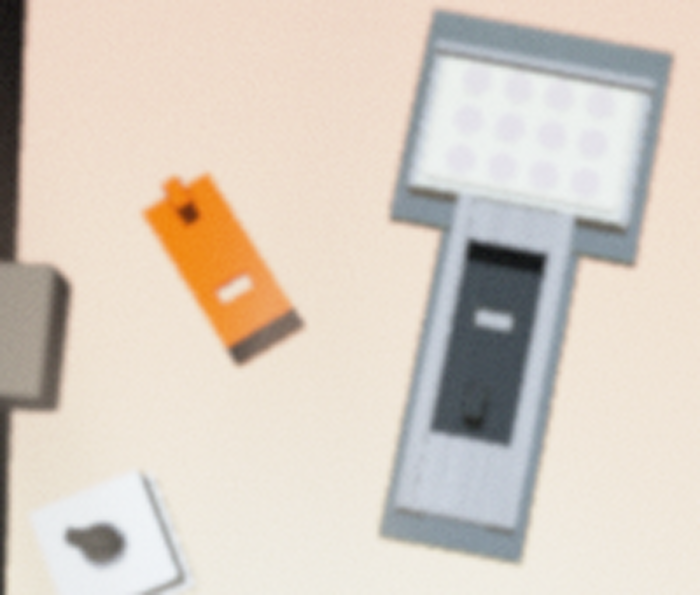

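```bash
python3 - <<'E'
from h import *
from workcell import bot
d=pickle.load(open("cams.pkl","rb"));c=d["top"]
f=lambda l:[(175+u/3.5,115+v/3.5) for u,v in l]
A=ray(c,f([(470,240),(547,255),(510,444),(430,432),(493,320)]),.041);print(A.round(4))
for a,b in((3,0),(2,1)):
    v=A[b]-A[a];print(np.degrees(np.arctan2(v[1],v[0])),np.linalg.norm(v))
print("tab top",ray(c,f([(475,388)]),.081),"screw",ray(c,f([(105,545),(98,542)]),.043),"wing left end",ray(c,f([(72,535)]),.08))
print("caddy",ray(c,f([(30,515),(145,472),(183,577)]),.04))
print("plate near edge",ray(c,f([(410,188),(622,228)]),.055), "channel end",ray(c,f([(397,508),(515,530)]),.041))
goal(bot,[A[4][0]-.09,A[4][1]+.02,.24],-12)
E
```

```text
[[ 0.6536  0.0186  0.041 ]
 [ 0.6434 -0.0287  0.041 ]
 [ 0.5258 -0.0037  0.041 ]
 [ 0.5338  0.0445  0.041 ]
 [ 0.6028  0.0053  0.041 ]]
-12.212466392501883 0.1225691433814222
-12.012707455823906 0.12028887421180216
tab top [[0.55245057 0.01712731 0.081     ]] screw [[0.46795796 0.23910966 0.043     ]
 [0.46981387 0.24334122 0.043     ]] wing left end [[0.46975517 0.25076562 0.08      ]]
caddy [[0.48701071 0.28536194 0.04      ]
 [0.5121423  0.21642911 0.04      ]
 [0.44849129 0.19269606 0.04      ]]
plate near edge [[ 0.6831098   0.05482507  0.055     ]
 [ 0.65596435 -0.07420595  0.055     ]] channel end [[ 0.48792086  0.06475842  0.041     ]
 [ 0.47356018 -0.00567227  0.041     ]]
t 0.1 pos [0.2017 0.4843 0.2307] F [ 0.4 -1.1 -0.5] grip 0.0853 x ang 67.38
shift mm [-304.1   -9.  -463.7] turn [ 4.000e-02  7.938e+01 -7.000e-02]
```

```bash
python3 - <<'E'
from h import *
from workcell import bot
goal(bot,[.51,.025,.25],77.9)
E
```

```text
t 0.1 pos [0.2017 0.4843 0.2307] F [ 0.4 -1.1 -0.5] grip 0.0853 x ang 67.38
shift mm [-305.4  -19.  -461.2] turn [ -0.02 -10.52  -0.08]
```

Request:
move_arm --pt "-0.019 -0.0012 -0.0288 0 0 0 0.085" --pt "-0.019 -0.0012 -0.0288 0 0 0 0.085" --pt "-0.019 -0.0012 -0.0288 0 0 0 0.085" --pt "-0.019 -0.0012 -0.0288 0 0 0 0.085" --pt "-0.019 -0.0012 -0.0288 0 0 0 0.085" --pt "-0.019 -0.0012 -0.0288 0 0 0 0.085" --pt "-0.019 -0.0012 -0.0288 0 0 0 0.085" --pt "-0.019 -0.0012 -0.0288 0 0 0 0.085" --force 40

```text
clock: 0.77
eef_pos: [0.3568, 0.2504, 0.237]
tcp_rot: [-1.566, 0.006, 1.188]
wrist_force: [1.2, -0.5, -0.2]
grip_width: 0.995
```

Request:
move_arm --pt "-0.019 -0.0012 -0.0288 0 0 0 0.085" --pt "-0.019 -0.0012 -0.0288 0 0 0 0.085" --pt "-0.019 -0.0012 -0.0288 0 0 0 0.085" --pt "-0.019 -0.0012 -0.0288 0 0 0 0.085" --pt "-0.019 -0.0012 -0.0288 0 0 0 0.085" --pt "-0.019 -0.0012 -0.0288 0 0 0 0.085" --pt "0 0 0 0 -5 0 0.085" --pt "0 0 0 0 -5 0 0.085"

```text
clock: 1.43
eef_pos: [0.4808, 0.0637, 0.2423]
tcp_rot: [-1.563, 0.007, 1.359]
wrist_force: [-0.1, 0.1, -0.6]
grip_width: 0.997
```

```bash
python3 - <<'E'
from h import *
from workcell import bot
goal(bot,[.51,.025,.25],77.9)
c=bot.camera("wrist");cv2.imwrite("pics/w1.png",c["image"]);pickle.dump(c,open("w1.pkl","wb"))
print(-np.array(c["R"]).T@c["t"])
E
```

```text
t 1.43 pos [0.4808 0.0637 0.2423] F [-0.1  0.1 -0.6] grip 0.0852 x ang 77.85
shift mm [-31.7  -7.8 -36.6] turn [-0.45 -0.05 -0.41]
[0.41415584 0.07874104 0.38650608]
```

View pics/w1.png

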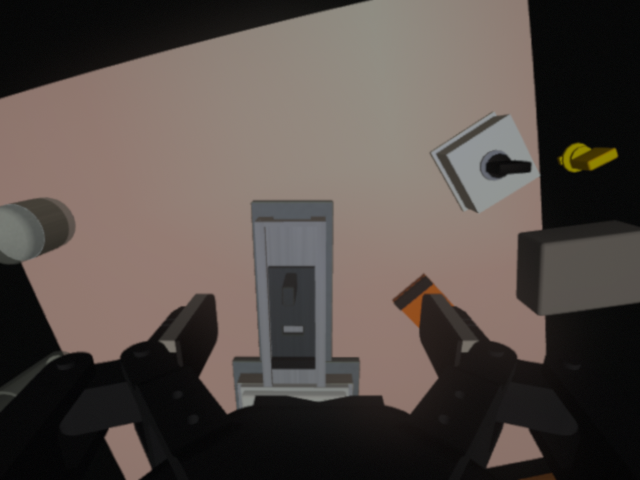

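```bash
python3 - <<'E'
from h import *
from workcell import bot
c=pickle.load(open("w1.pkl","rb"));im=c["image"]
P=ray(c,[(293,329),(269,266.5),(315,266.5),(272,368),(315,368)],.041);print(P.round(4))
for a,b in((1,3),(2,4)):
    v=P[b]-P[a];print(np.degrees(np.arctan2(v[1],v[0])),np.linalg.norm(v))
print("plate",ray(c,[(243,388),(350,388)],.055).round(4))
print("tabbase",ray(c,[(282,300),(296,300)],.041).round(4))
# edges along row 350 & 315
for r in(320,345): print(r,im[r,255:335].max(1).tolist())
X=cv2.resize(im[100:220,420:560],None,fx=5,fy=5,interpolation=cv2.INTER_CUBIC);cv2.imwrite("pics/w1c.png",X)
E
```

```text
[[ 0.6052  0.0063  0.041 ]
 [ 0.5274 -0.0016  0.041 ]
 [ 0.5374  0.0462  0.041 ]
 [ 0.6502 -0.0296  0.041 ]
 [ 0.6602  0.0195  0.041 ]]
-12.851767544402271 0.12593225413866296
-12.24647455620209 0.1256603829381884
plate [[ 0.6602 -0.0646  0.055 ]
 [ 0.6847  0.0553  0.055 ]]
tabbase [[0.568  0.0027 0.041 ]
 [0.5711 0.0177 0.041 ]]
320 [144, 136, 108, 89, 99, 113, 116, 117, 118, 119, 119, 117, 114, 101, 77, 66, 59, 56, 55, 55, 56, 56, 56, 56, 56, 55, 56, 56, 55, 56, 56, 56, 56, 56, 57, 56, 56, 56, 55, 56, 56, 56, 56, 56, 56, 56, 55, 57, 57, 58, 56, 57, 58, 57, 56, 57, 56, 56, 58, 72, 95, 112, 116, 117, 118, 119, 119, 119, 118, 115, 107, 94, 89, 89, 89, 88, 90, 114, 138, 144]
345 [144, 144, 138, 115, 89, 91, 105, 112, 116, 117, 118, 117, 116, 114, 105, 75, 70, 61, 55, 55, 53, 53, 55, 55, 55, 54, 54, 55, 55, 55, 55, 55, 54, 54, 55, 56, 55, 54, 54, 54, 54, 55, 56, 55, 54, 54, 54, 55, 55, 56, 56, 56, 57, 57, 55, 55, 55, 54, 56, 65, 87, 108, 114, 115, 116, 117, 118, 116, 115, 111, 102, 91, 87, 88, 87, 84, 92, 116, 138, 144]
```

View pics/w1c.png

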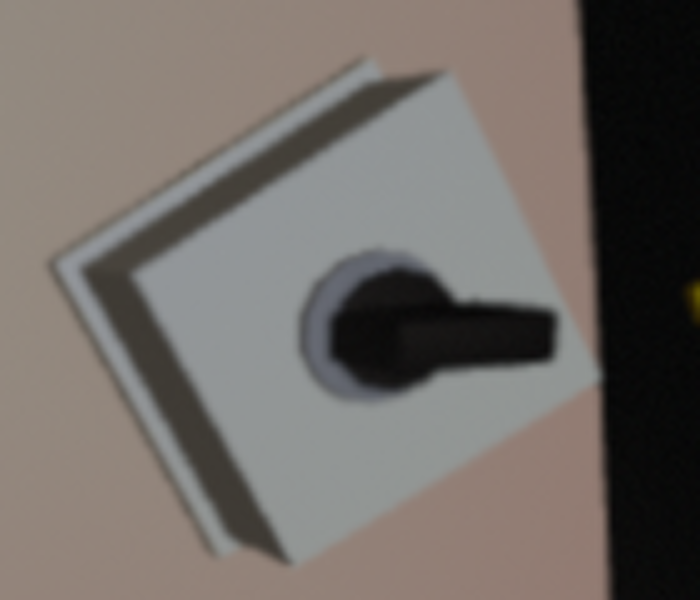

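```bash
python3 - <<'E'
from h import *
from workcell import bot
c=pickle.load(open("w1.pkl","rb"))
f=lambda l:[(420+u/5,100+v/5) for u,v in l]
W=ray(c,f([(400,343),(556,335),(478,339)]),.08);print(W.round(4),np.degrees(np.arctan2(*(W[1]-W[0])[[1,0]])),np.linalg.norm(W[1]-W[0]))
print("collar",ray(c,f([(378,325)]),.043).round(4), "caddy",ray(c,f([(135,275),(450,72),(600,377),(292,565)]),.04).mean(0).round(4))
goal(bot,[.5454,.0186,.049],77.7)
E
```

```text
[[0.4683 0.2281 0.08  ]
 [0.4724 0.2558 0.08  ]
 [0.4703 0.2419 0.08  ]] 81.42966958634238 0.028049055016891665
collar [[0.4704 0.2421 0.043 ]] caddy [0.4708 0.242  0.04  ]
t 1.48 pos [0.4809 0.0636 0.2422] F [-0.4 -1.2 -0.4] grip 0.085 x ang 78.18
shift mm [-29.4 192.9 -73.8] turn [-0.42  0.48 -0.44]
```

Request:
move_arm --pt "-0.0098 0.015 -0.0246 -0.14 0.16 -0.15 0.085" --pt "-0.0098 0.015 -0.0246 -0.14 0.16 -0.15 0.085" --pt "-0.0098 0.015 -0.0246 -0.14 0.16 -0.15 0.085" --pt "0 0.03 0 0 0 0 0.06" --pt "0 0.03 0 0 0 0 0.04" --pt "0 0.03 0 0 0 0 0.035" --pt "0 0.03 0 0 0 0 0.035" --pt "0 0 0 0 0 0 0.035" --force 25

```text
clock: 2.15
eef_pos: [0.5503, 0.0187, 0.0714]
tcp_rot: [-1.575, -0.002, 1.342]
wrist_force: [-2.5, 1.1, -0.6]
grip_width: 0.413
```

```bash
python3 - <<'E'
from h import *
from workcell import bot
goal(bot,[.5454,.0186,.049],77.7)
E
```

```text
t 2.15 pos [0.5503 0.0187 0.0714] F [-2.5  1.1 -0.6] grip 0.0352 x ang 76.9
shift mm [-1.2 22.4  4.9] turn [ 0.25 -0.8   0.11]
```

Request:
move_arm --pt "-0.0012 0.011 0.0048 0.2 -0.8 0.1 0.035" --pt "0 0.011 0 0 0 0 0.028" --pt "0 0 0 0 0 0 0.022" --pt "0 0 0 0 0 0 0.018" --pt "0 0 0 0 0 0 0.015" --pt "0 0 0 0 0 0 0.01" --pt "0 0 0 0 0 0 0.008" --pt "0 0 0 0 0 0 0.008" --force 25

```text
clock: 2.82
eef_pos: [0.5474, 0.0197, 0.0536]
tcp_rot: [-1.575, -0.0, 1.352]
wrist_force: [-0.1, -0.5, -3.0]
grip_width: 0.139
```

```bash
python3 - <<'E'
from h import *
from workcell import bot
goal(bot,[.5454,.0186,.049],77.7)
print(bot.get_obs()["wrist_torque"])
E
```

```text
t 2.82 pos [0.5474 0.0197 0.0536] F [-0.1 -0.5 -3. ] grip 0.0118 x ang 77.49
shift mm [-1.5  4.6  1.7] turn [ 0.25 -0.21  0.02]
[-0.0277652   0.10214765 -0.03525597]
```

Request:
move_arm --pt "0 0 -0.004 0 0 0 0.008" --pt "0 0 -0.004 0 0 0 0.008" --pt "0 0 -0.004 0 0 0 0.008" --pt "0 0 -0.002 0 0 0 0.008" --pt "0 0 -0.001 0 0 0 0.008" --force 30

```text
clock: 3.23
eef_pos: [0.5639, 0.0161, 0.0545]
tcp_rot: [-1.576, -0.001, 1.352]
wrist_force: [0.5, -1.1, -2.6]
grip_width: 0.136
```

```bash
python3 - <<'E'
from h import *
from workcell import bot
goal(bot,[.5454,.0186,.0536],77.7)
E
```

```text
t 3.23 pos [0.5639 0.0161 0.0545] F [ 0.5 -1.1 -2.6] grip 0.0116 x ang 77.46
shift mm [-1.6  0.8 18.6] turn [ 0.32 -0.24  0.04]
```

Request:
move_arm --pt "0 0 -0.001 0 0 0 0.008" --pt "0 0 -0.001 0 0 0 0.008"

```text
clock: 3.4
eef_pos: [0.5663, 0.0156, 0.0543]
tcp_rot: [-1.576, -0.001, 1.352]
wrist_force: [0.6, -0.1, -1.8]
grip_width: 0.136
```

Request:
move_arm --pt "0 0 -0.001 0 0 0 0.008" --pt "0 0 -0.001 0 0 0 0.008"

```text
clock: 3.57
eef_pos: [0.5683, 0.0152, 0.0541]
tcp_rot: [-1.576, -0.001, 1.352]
wrist_force: [0.4, -1.2, -2.9]
grip_width: 0.137
```

Request:
move_arm --pt "0 0 -0.001 0 0 0 0.008"

```text
clock: 3.65
eef_pos: [0.5693, 0.015, 0.0541]
tcp_rot: [-1.576, -0.001, 1.352]
wrist_force: [-0.1, 0.3, -1.6]
grip_width: 0.134
```

Request:
move_arm --pt "0 0 -0.001 0 0 0 0.008"

```text
clock: 3.73
eef_pos: [0.5703, 0.0148, 0.054]
tcp_rot: [-1.575, -0.001, 1.352]
wrist_force: [0.3, -0.0, -2.9]
grip_width: 0.136
```

Request:
move_arm --pt "0 0 -0.001 0 0 0 0.008"

```text
clock: 3.82
eef_pos: [0.5713, 0.0145, 0.054]
tcp_rot: [-1.575, -0.001, 1.352]
wrist_force: [-0.1, -0.3, -2.4]
grip_width: 0.135
```

Request:
move_arm --pt "0 0 -0.001 0 0 0 0.008"

```text
clock: 3.9
eef_pos: [0.5724, 0.0143, 0.0541]
tcp_rot: [-1.575, -0.001, 1.352]
wrist_force: [-0.3, -0.4, -2.0]
grip_width: 0.133
```

Request:
move_arm --pt "0 0 -0.001 0 0 0 0.008"

```text
clock: 3.98
eef_pos: [0.5734, 0.0141, 0.054]
tcp_rot: [-1.575, -0.001, 1.352]
wrist_force: [0.3, 0.5, -2.4]
grip_width: 0.134
```

Request:
move_arm --pt "0 0 -0.001 0 0 0 0.008"

```text
clock: 4.07
eef_pos: [0.5745, 0.0139, 0.0541]
tcp_rot: [-1.575, -0.001, 1.352]
wrist_force: [0.7, -0.4, -2.0]
grip_width: 0.136
```

```bash
python3 - <<'E'
from h import *
from workcell import bot
c=bot.camera("wrist");im=c["image"];pickle.dump(c,open("w2.pkl","wb"))
cv2.imwrite("pics/w2.png",im)
o,R=tool(bot);print(proj(c,[[.633,-.001,.041],[.677,-.010,.041]]).round(1))
E
```

```text
[[315.3 387.9]
 [316.7 450.7]]
```

View pics/w2.png

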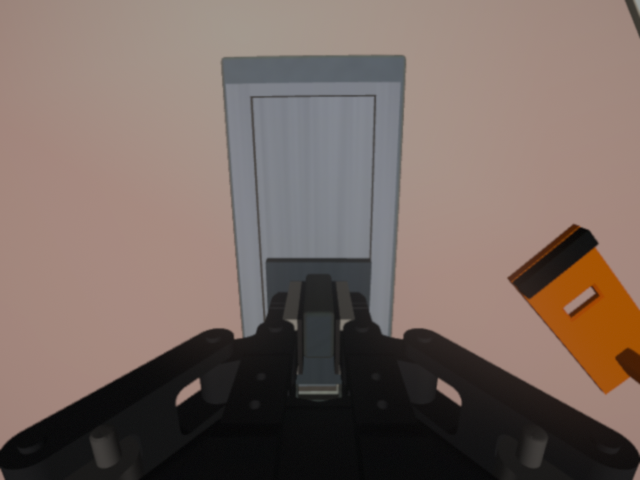

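```bash
python3 - <<'E'
from h import *
c=pickle.load(open("w2.pkl","rb"));u=np.array([np.cos(np.radians(-12.3)),np.sin(np.radians(-12.3)),0])
P=ray(c,[(267,259),(370,259)],.041);print(P.round(4), P.mean(0)+.075*u, P.mean(0)+.015*u)
d=P[1]-P[0];print(np.degrees(np.arctan2(d[1],d[0])))
E
```

```text
[[ 0.5555 -0.0073  0.041 ]
 [ 0.5662  0.0408  0.041 ]] [0.63410124 0.00079326 0.041     ] [0.57547851 0.01357509 0.041     ]
77.49322853462904
```

Request:
move_arm --pt "0 0 -0.001 0 0 0 0.008"

```text
clock: 4.2
eef_pos: [0.5757, 0.0136, 0.0541]
tcp_rot: [-1.575, -0.001, 1.352]
wrist_force: [-1.0, -0.1, -2.4]
grip_width: 0.136
```

Request:
move_arm --pt "0 0 -0.001 0 0 0 0.008"

```text
clock: 4.28
eef_pos: [0.576, 0.0135, 0.054]
tcp_rot: [-1.574, -0.001, 1.352]
wrist_force: [-4.6, 0.9, 0.7]
grip_width: 0.132
```

Request:
move_arm --pt "0 0 -0.001 0 0 0 0.008"

```text
clock: 4.37
eef_pos: [0.576, 0.0134, 0.0539]
tcp_rot: [-1.571, -0.0, 1.352]
wrist_force: [-4.8, 0.8, 1.4]
grip_width: 0.134
```

Request:
move_arm --pt "0 0 -0.002 0 0 0 0.008" --pt "0 0 -0.002 0 0 0 0.008"

```text
clock: 4.53
eef_pos: [0.5763, 0.0133, 0.0536]
tcp_rot: [-1.563, 0.0, 1.353]
wrist_force: [-9.5, 1.7, 5.2]
grip_width: 0.134
```

```bash
python3 - <<'E'
from h import *
from workcell import bot
goal(bot,[.576,.0134,.0536],77.7)
c=bot.camera("wrist");im=c["image"];pickle.dump(c,open("w3.pkl","wb"))
print(im[240:275,330].max(1).tolist(),im[240:275,290].max(1).tolist(),im[270,240:400].max(1).tolist())
E
```

```text
t 4.53 pos [0.5763 0.0133 0.0536] F [-9.5  1.7  5.2] grip 0.0114 x ang 77.51
shift mm [ 0.1 -0.   0.3] turn [-0.46 -0.19 -0.02]
[135, 135, 135, 136, 135, 135, 135, 135, 135, 135, 135, 135, 134, 134, 134, 134, 132, 122, 96, 59, 45, 47, 55, 63, 66, 66, 66, 65, 65, 65, 64, 65, 65, 65, 60] [131, 131, 131, 131, 131, 131, 131, 131, 130, 130, 130, 131, 130, 130, 130, 130, 129, 120, 93, 59, 45, 46, 55, 63, 66, 67, 67, 66, 66, 66, 66, 66, 65, 65, 65] [131, 137, 136, 135, 135, 135, 136, 136, 137, 137, 138, 138, 138, 138, 136, 136, 135, 134, 135, 133, 119, 86, 88, 115, 127, 118, 85, 69, 68, 68, 69, 68, 69, 68, 66, 66, 67, 66, 66, 66, 66, 67, 66, 66, 66, 66, 67, 66, 67, 66, 66, 66, 66, 66, 66, 66, 66, 66, 65, 65, 65, 65, 64, 65, 65, 66, 66, 66, 67, 66, 66, 66, 66, 66, 65, 65, 66, 65, 64, 64, 64, 64, 63, 65, 64, 65, 65, 65, 65, 65, 64, 65, 64, 64, 64, 64, 64, 65, 64, 65, 66, 66, 66, 68, 67, 67, 67, 68, 67, 67, 66, 67, 67, 67, 66, 67, 67, 67, 67, 66, 67, 66, 66, 66, 67, 67, 67, 67, 66, 69, 81, 108, 130, 136, 135, 135, 135, 136, 136, 137, 137, 138, 138, 138, 137, 137, 136, 136, 135, 135, 134, 129, 118, 105, 98, 108, 136, 157, 163, 164]
```

Request:
move_arm --pt "0 0 0 0 0 0 0.03" --pt "0 0 0 0 0 0 0.04" --pt "0 -0.02 0 0 0 0 0.06" --pt "0 -0.03 0.01 0 0 0 0.06" --pt "0 -0.03 0.02 0 0 0 0.06" --pt "0 -0.03 0.02 0 0 0 0.06" --pt "0 -0.03 0.02 0 0 0 0.06" --pt "0 0 0 0 0 0 0.06"

```text
clock: 5.25
eef_pos: [0.5109, 0.0279, 0.2001]
tcp_rot: [-1.571, -0.001, 1.351]
wrist_force: [2.3, 0.0, 1.0]
grip_width: 0.702
```

```bash
cat > slot.py <<'E'
from h import *
from workcell import bot
import sys
goal(bot,[.4704,.242,.15],-8.6)
u=np.array([np.cos(np.radians(-12.3)),np.sin(np.radians(-12.3)),0])
for n in ("wrist","top"):
    c=bot.camera(n);im=c["image"];pickle.dump(c,open(f"s_{n}.pkl","wb"))
    p=proj(c,[[.635,.0005,.041]])[0];print(n,"expect",p.round(1))
    x,y=p.astype(int);h=34 if n=="wrist" else 9
    a=im[y-h:y+h,x-h:x+h].max(2);t,m=cv2.threshold(a,0,255,8)
    ct,_=cv2.findContours(m,0,1)
    for k in ct:
        M=cv2.moments(k)
        if M["m00"]>8:
            q=(x-h+M["m10"]/M["m00"],y-h+M["m01"]/M["m00"]);r=cv2.minAreaRect(k)
            print(t,np.round(q,1),np.round(r[1],1),ray(c,[q],.041).round(4), np.linalg.norm(np.diff(ray(c,cv2.boxPoints(r)+[x-h,y-h],.041),axis=0),axis=1).round(4))
    cv2.imwrite(f"pics/s_{n}.png",cv2.resize(im[max(0,y-100):y+100,max(0,x-130):x+130],None,fx=3,fy=3,interpolation=2))
E
python3 slot.py
```

```text
t 5.25 pos [0.5109 0.0279 0.2001] F [2.3 0.  1. ] grip 0.0599 x ang 77.43
shift mm [200.1  50.2  86.2] turn [-1.000e-02  8.603e+01  7.000e-02]
wrist expect [318.6 343.4]
88.0 [318.  340.5] [ 1. 18.] [[6.317e-01 6.000e-04 4.100e-02]] [0.0179 0.0011 0.018 ]
88.0 [347.6 343.2] [67.  7.] [[0.6412 0.0289 0.041 ]] [0.0068 0.0772 0.0073]
88.0 [288.4 343.6] [67. 10.] [[ 0.6287 -0.0291  0.041 ]] [0.0097 0.0771 0.0104]
top expect [317.8 191.8]
209.0 [316.7 187.7] [12. 17.] [[0.6442 0.0028 0.041 ]] [0.0367 0.0268 0.0365]
```

View pics/s_wrist.png

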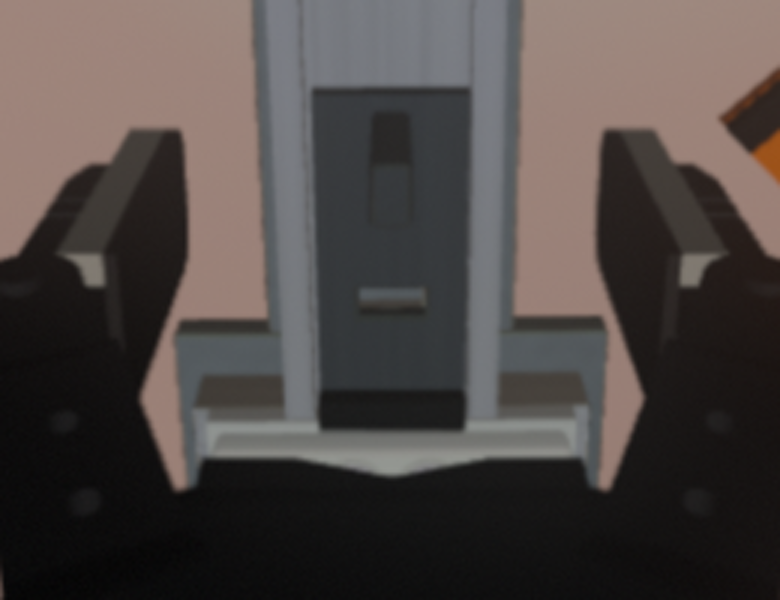

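Request:
move_arm --pt "0.0333 0.005 0.0144 0 0 0 0.06" --pt "0.0333 0.005 0.0144 0 0 0 0.05" --pt "0.0333 0.005 0.0144 0 0 0 0.05" --pt "0.0333 0.005 0.0144 0 0 0 0.05" --pt "0.0333 0.005 0.0144 0 0 0 0.05" --pt "0.0333 0.005 0.0144 0 0 0 0.05" --pt "0 0 0 0 7.1 0 0.05" --pt "0 0 0 0 7.1 0 0.05"

```text
clock: 6.02
eef_pos: [0.4739, 0.2483, 0.1546]
tcp_rot: [-1.566, 0.005, 1.09]
wrist_force: [-0.6, -0.8, -0.2]
grip_width: 0.583
```

Request:
move_arm --pt "0 0 0 0 7.1 0 0.05" --pt "0 0 0 0 7.1 0 0.05" --pt "0 0 0 0 7.1 0 0.05" --pt "0 0 0 0 7.1 0 0.05" --pt "0 0 0 0 7.1 0 0.05" --pt "0 0 0 0 7.1 0 0.05" --pt "0 0 0 0 7.1 0 0.05" --pt "0 0 0 0 7.1 0 0.05"

```text
clock: 6.68
eef_pos: [0.475, 0.2503, 0.1398]
tcp_rot: [-1.576, 0.021, 0.086]
wrist_force: [0.6, -0.5, 0.4]
grip_width: 0.588
```

Request:
move_arm --pt "0 0 0 0 6 0 0.05" --pt "0 0 0 0 6 0 0.05" --pt "0 0 0 0 0 0 0.05"

```text
clock: 6.93
eef_pos: [0.4759, 0.2499, 0.1345]
tcp_rot: [-1.583, 0.024, -0.14]
wrist_force: [0.6, -0.2, -0.6]
grip_width: 0.586
```

```bash
python3 - <<'E'
from h import *
from workcell import bot
goal(bot,[.4704,.242,.055],-8.6)
E
```

```text
t 6.93 pos [0.4759 0.2499 0.1345] F [ 0.6 -0.2 -0.6] grip 0.05 x ang -8.01
shift mm [-2.4 79.7 -7.6] turn [ 0.71  0.6  -1.36]
```

Request:
move_arm --pt "-0.0024 0.005 -0.0076 0.7 0.6 -1.3 0.05" --pt "0 0.02 0 0 0 0 0.05" --pt "0 0.02 0 0 0 0 0.045" --pt "0 0.01 0 0 0 0 0.04" --pt "0 0 0 0 0 0 0.035" --force 30

```text
clock: 7.35
eef_pos: [0.4739, 0.2422, 0.0728]
tcp_rot: [-1.572, 0.002, -0.135]
wrist_force: [-0.4, -0.0, 0.2]
grip_width: 0.411
```

```bash
python3 - <<'E'
from h import *
from workcell import bot
goal(bot,[.4704,.242,.055],-8.6)
E
```

```text
t 7.35 pos [0.4739 0.2422 0.0728] F [-0.4 -0.   0.2] grip 0.0351 x ang -7.73
shift mm [-3.5 17.8 -0.7] turn [ 0.04  0.87 -0.1 ]
```

Request:
move_arm --pt "-0.0035 0.008 -0.0007 0 0.9 -0.1 0.035" --pt "0 0.0095 0 0 0 0 0.03" --pt "0 0 0 0 0 0 0.02" --pt "0 0 0 0 0 0 0.015" --pt "0 0 0 0 0 0 0.005" --pt "0 0 0 0 0 0 0.005" --pt "0 0 0 0 0 0 0.005" --force 30

```text
clock: 7.93
eef_pos: [0.4722, 0.2421, 0.0534]
tcp_rot: [-1.572, 0.001, -0.141]
wrist_force: [-0.1, -0.1, -0.6]
grip_width: 0.109
```

```bash
python3 - <<'E'
from h import *
from workcell import bot
goal(bot,[.4704,.242,.055],-8.6)
E
```

```text
t 7.93 pos [0.4722 0.2421 0.0534] F [-0.1 -0.1 -0.6] grip 0.0093 x ang -8.08
shift mm [-1.8 -1.6 -0.4] turn [ 0.06  0.52 -0.04]
```

Request:
move_arm --pt "0 -0.02 0 0 0 0 0.005" --pt "0 -0.03 0 0 0 0 0.005" --pt "0 -0.03 0 0 0 0 0.005" --pt "0 -0.02 0 0 0 0 0.005" --force 45

```text
clock: 8.27
eef_pos: [0.4698, 0.2413, 0.1533]
tcp_rot: [-1.576, 0.009, -0.14]
wrist_force: [0.4, 0.1, -0.6]
grip_width: 0.107
```

```bash
python3 - <<'E'
from h import *
from workcell import bot
goal(bot,[.6345,.0002,.14],-12.3)
E
```

```text
t 8.27 pos [0.4698 0.2413 0.1533] F [ 0.4  0.1 -0.6] grip 0.0091 x ang -8.02
shift mm [ 196.8   12.6 -215.7] turn [ 0.34  4.28 -0.53]
```

Request:
move_arm --pt "0.0244 0 -0.0268 0 0.6 0 0.005" --pt "0.0244 0 -0.0268 0 0.6 0 0.005" --pt "0.0244 0 -0.0268 0 0.6 0 0.005" --pt "0.0244 0 -0.0268 0 0.6 0 0.005" --pt "0.0244 0 -0.0268 0 0.6 0 0.005" --pt "0.0244 0 -0.0268 0 0.6 0 0.005" --pt "0.0244 0 -0.0268 0 0.6 0 0.005" --pt "0 0 0 0 0 0 0.005"

```text
clock: 8.93
eef_pos: [0.616, 0.0215, 0.1656]
tcp_rot: [-1.569, -0.012, -0.206]
wrist_force: [-1.0, -1.3, -0.5]
grip_width: 0.109
```

```bash
python3 - <<'E'
from h import *
from workcell import bot
goal(bot,[.6345,.0002,.10],-12.3)
E
```

```text
t 8.93 pos [0.616  0.0215 0.1656] F [-1.  -1.3 -0.5] grip 0.0093 x ang -11.82
shift mm [ 21.7  65.9 -17.2] turn [-0.09  0.48  0.67]
```

Request:
move_arm --pt "0.0217 0.01 -0.0172 -0.1 0.5 0.7 0.005" --pt "0 0.025 0 0 0 0 0.005" --pt "0 0.025 0 0 0 0 0.005" --pt "0 0 0 0 0 0 0.005"

```text
clock: 9.27
eef_pos: [0.6372, -0.0045, 0.107]
tcp_rot: [-1.57, -0.006, -0.22]
wrist_force: [-1.0, 0.8, -1.8]
grip_width: 0.105
```

```bash
python3 - <<'E'
from h import *
from workcell import bot
goal(bot,[.6345,.0002,.09],-12.3)
o,R=tool(bot);p=o["eef_pos"]
for n in("wrist","side"):
    c=bot.camera(n);pickle.dump(c,open(f"i_{n}.pkl","wb"))
    cv2.imwrite(f"pics/i_{n}.png",c["image"])
    print(n,proj(c,[p+[0,0,-.0249],[.635,.0005,.041]]).round(1))
    if n=="side":
        x,y=proj(c,[p])[0].astype(int);cv2.imwrite("pics/i_side.png",cv2.resize(c["image"][y-60:y+80,x-80:x+80],None,fx=4,fy=4,interpolation=2))
E
```

```text
t 9.27 pos [ 0.6372 -0.0045  0.107 ] F [-1.   0.8 -1.8] grip 0.009 x ang -12.61
shift mm [-3.8 17.   4. ] turn [-0.03 -0.31  0.35]
wrist [[316.8 277.2]
 [311.5 245.8]]
side [[276.8 243.4]
 [278.5 262.1]]
```

View pics/i_wrist.png

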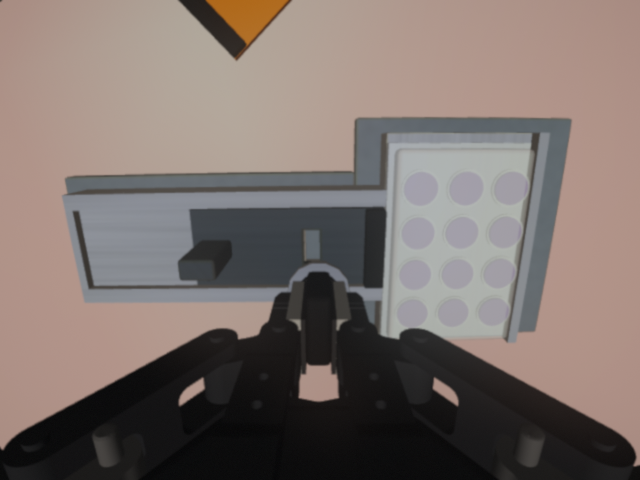

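```bash
python3 - <<'E'
from h import *
from workcell import bot
goal(bot,[.634,.0012,.075],-12.3)
E
```

```text
t 9.37 pos [ 0.639  -0.004   0.1114] F [-0.3 -0.7  0.3] grip 0.0089 x ang -12.56
shift mm [-6.5 36.3  3.9] turn [-0.07 -0.26  0.68]
```

View pics/i_side.png

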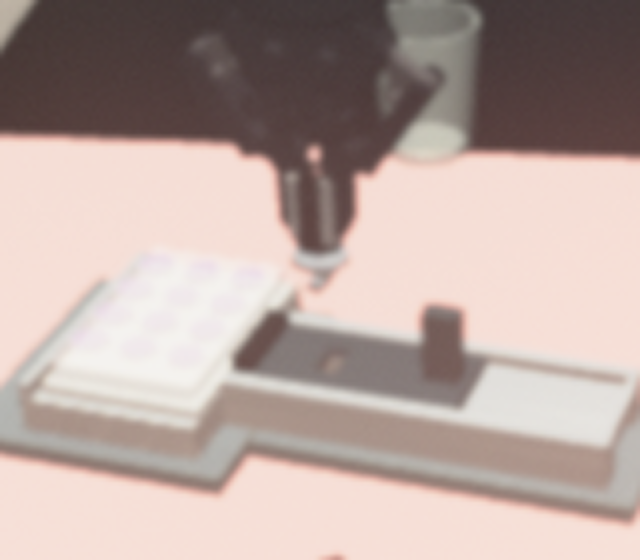

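Request:
move_arm --pt "-0.0065 0.012 0.0039 0 -0.3 0.6 0.005" --pt "0 0.012 0 0 0 0 0.005" --pt "0 0.01 0 0 0 0 0.005" --pt "0 0 0 0 0 0 0.005" --pt "0 0 0 0 0 0 0.005"

```text
clock: 9.78
eef_pos: [0.6353, 0.0038, 0.0801]
tcp_rot: [-1.568, -0.009, -0.21]
wrist_force: [0.2, 0.2, -0.6]
grip_width: 0.107
```

```bash
cat > g.py <<'E'
from h import *
from workcell import bot
goal(bot,[.634,.0012,.0544],-12.3)
print("tilt deg",np.degrees(np.arccos(-tool(bot)[1][2,1])).round(2))
E
python3 g.py
```

```text
t 9.78 pos [0.6353 0.0038 0.0801] F [ 0.2  0.2 -0.6] grip 0.0092 x ang -12.05
shift mm [-0.9 25.7 -2.9] turn [-0.14  0.25  0.5 ]
tilt deg 0.52
```

Request:
move_arm --pt "-0.0009 0.004 -0.0029 -0.1 0.2 0.5 0.005" --pt "0 0 0 0 0 0 0.005" --pt "0 0 0 0 0 0 0.005"

```text
clock: 10.03
eef_pos: [0.634, 0.0012, 0.0764]
tcp_rot: [-1.57, -0.0, -0.214]
wrist_force: [1.4, -0.6, -0.5]
grip_width: 0.111
```

```bash
python3 g.py; python3 - <<'E'
from h import *
from workcell import bot
c=bot.camera("wrist");x,y=proj(c,[[.634,.0006,.041]])[0].astype(int);print(x,y)
cv2.imwrite("pics/k.png",cv2.resize(c["image"][y-60:y+80,x-90:x+90],None,fx=4,fy=4,interpolation=2))
E
```

```text
t 10.03 pos [0.634  0.0012 0.0764] F [ 1.4 -0.6 -0.5] grip 0.0095 x ang -12.23
shift mm [-0. 22. -0.] turn [-0.03  0.07  0.01]
tilt deg 0.03
317 270
```

View pics/k.png

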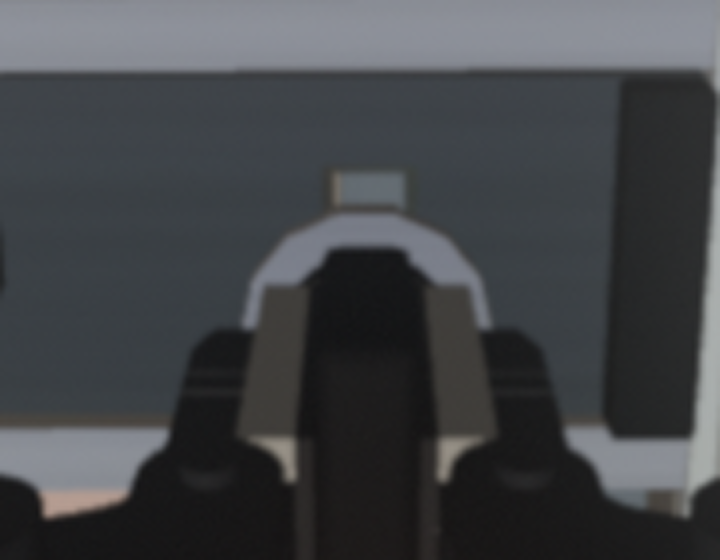

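Request:
move_arm --pt "0 0.003 0 0 0 0 0.005" --pt "0 0.003 0 0 0 0 0.005"

```text
clock: 10.25
eef_pos: [0.6347, 0.0009, 0.0711]
tcp_rot: [-1.57, -0.002, -0.214]
wrist_force: [0.4, -0.6, -0.7]
grip_width: 0.107
```

Request:
move_arm --pt "0 0.002 0 0 0 0 0.005"

```text
clock: 10.33
eef_pos: [0.6347, 0.0009, 0.0689]
tcp_rot: [-1.57, -0.002, -0.214]
wrist_force: [0.7, 0.1, -0.5]
grip_width: 0.105
```

Request:
move_arm --pt "0 0.002 0 0 0 0 0.005"

```text
clock: 10.42
eef_pos: [0.6347, 0.0008, 0.0667]
tcp_rot: [-1.57, -0.002, -0.214]
wrist_force: [-0.2, 0.3, -0.5]
grip_width: 0.105
```

Request:
move_arm --pt "0 0.002 0 0 0 0 0.005"

```text
clock: 10.5
eef_pos: [0.6347, 0.0008, 0.0644]
tcp_rot: [-1.57, -0.002, -0.214]
wrist_force: [0.1, 0.2, 0.1]
grip_width: 0.107
```

Request:
move_arm --pt "0 0.002 0 0 0 0 0.005"

```text
clock: 10.58
eef_pos: [0.6347, 0.0008, 0.0621]
tcp_rot: [-1.57, -0.002, -0.214]
wrist_force: [-0.5, 1.0, 0.5]
grip_width: 0.11
```

Request:
move_arm --pt "0 0.002 0 0 0 0 0.005"

```text
clock: 10.67
eef_pos: [0.6347, 0.0008, 0.0598]
tcp_rot: [-1.57, -0.002, -0.214]
wrist_force: [-0.6, -0.6, -0.8]
grip_width: 0.106
```

Request:
move_arm --pt "0 0.002 0 0 0 0 0.005"

```text
clock: 10.75
eef_pos: [0.6346, 0.0008, 0.0575]
tcp_rot: [-1.57, -0.002, -0.214]
wrist_force: [0.6, 0.0, -0.9]
grip_width: 0.106
```

Request:
move_arm --pt "0 0.0015 0 0 0 0 0.005"

```text
clock: 10.83
eef_pos: [0.6346, 0.0008, 0.0557]
tcp_rot: [-1.57, -0.002, -0.214]
wrist_force: [0.3, -1.3, -1.2]
grip_width: 0.107
```

Request:
move_arm --pt "0 0.0015 0 0 0 0 0.005"

```text
clock: 10.92
eef_pos: [0.6346, 0.0008, 0.054]
tcp_rot: [-1.57, -0.002, -0.214]
wrist_force: [0.6, -0.1, -0.6]
grip_width: 0.11
```

Request:
move_arm --pt "0 0.0015 0 0 0 0 0.005"

```text
clock: 11.0
eef_pos: [0.6346, 0.0008, 0.0526]
tcp_rot: [-1.57, -0.002, -0.214]
wrist_force: [-0.9, 1.1, 3.4]
grip_width: 0.107
```

Request:
move_arm --pt "0 0.0015 0 0 0 0 0.005"

```text
clock: 11.08
eef_pos: [0.6346, 0.0008, 0.0515]
tcp_rot: [-1.57, -0.002, -0.214]
wrist_force: [-2.4, -0.3, 4.8]
grip_width: 0.103
```

Request:
move_arm --pt "0 0.0015 0 0 0 0 0.005"

```text
clock: 11.17
eef_pos: [0.6346, 0.0009, 0.0506]
tcp_rot: [-1.57, -0.002, -0.214]
wrist_force: [-3.1, 0.5, 8.2]
grip_width: 0.106
```

Request:
move_arm --pt "0 0.0015 0 0 0 0 0.005"

```text
clock: 11.25
eef_pos: [0.6346, 0.0009, 0.0499]
tcp_rot: [-1.57, -0.002, -0.214]
wrist_force: [-2.6, 0.2, 8.0]
grip_width: 0.107
```

Request:
move_arm --pt "0 0.001 0 0 -4 0 0.005" --pt "0 0.001 0 0 -5 0 0.005" --pt "0 0.001 0 0 -5 0 0.005"

```text
clock: 11.5
eef_pos: [0.6354, 0.0008, 0.0501]
tcp_rot: [-1.572, -0.006, 0.037]
wrist_force: [-3.4, -0.7, 6.5]
grip_width: 0.108
```

```bash
python3 g.py; python3 -c "
from workcell import bot
print(bot.get_obs()['wrist_torque'])"
```

```text
t 11.5 pos [0.6354 0.0008 0.0501] F [-3.4 -0.7  6.5] grip 0.0093 x ang 2.15
shift mm [-1.4 -4.3  0.5] turn [ 0.   14.45  0.32]
tilt deg 0.32
[-0.04888503  0.71548522 -0.08661427]
```

Request:
move_arm --pt "-0.0005 0.0015 0 0 -6 0 0.005" --pt "-0.0005 0.0015 0 0 -6 0 0.005" --pt "-0.0003 0.0012 0 0 -6 0 0.005" --pt "0 0.0012 0 0 -6 0 0.005"

```text
clock: 11.83
eef_pos: [0.6352, 0.0003, 0.0498]
tcp_rot: [-1.577, -0.008, 0.477]
wrist_force: [-4.7, -0.7, 9.0]
grip_width: 0.115
```

```bash
python3 g.py; python3 -c "
from workcell import bot
print(bot.get_obs()['wrist_torque'])"
```

```text
t 11.83 pos [6.352e-01 3.000e-04 4.980e-02] F [-4.7 -0.7  9. ] grip 0.0098 x ang 27.32
shift mm [-0.6 -4.6  1.3] turn [ 0.17 39.62  0.57]
tilt deg 0.59
[-0.08957264  0.86859662 -0.02787902]
```

Request:
move_arm --pt "-0.0006 0.0012 0.0003 0 -6 0 0.005" --pt "-0.0004 0.0012 0.0004 0 -6 0 0.005" --pt "0 0.0012 0.0004 0 -6 0 0.005" --pt "0 0.0012 0.0003 0 -6 0 0.005"

```text
clock: 12.17
eef_pos: [0.6349, 0.0003, 0.0501]
tcp_rot: [-1.585, -0.007, 0.917]
wrist_force: [-3.0, -0.4, 8.9]
grip_width: 0.11
```

```bash
python3 g.py; python3 -c "
from workcell import bot
print(bot.get_obs()['wrist_torque'])"
```

```text
t 12.17 pos [6.349e-01 3.000e-04 5.010e-02] F [-3.  -0.4  8.9] grip 0.0094 x ang 52.55
shift mm [ 0.2 -4.3  1.2] turn [ 0.49 64.85  0.83]
tilt deg 0.91
[-0.06484242  0.63050276 -0.0475642 ]
```

Request:
move_arm --pt "0 0.0012 0.0004 0.3 -6 0.2 0.005" --pt "0 0.0012 0.0004 0.2 -6 0.2 0.005" --pt "0 0.0012 0.0002 0.2 -6 0.2 0.005" --pt "0 0.0012 0.0002 0 -6 0 0.005" --pt "0 0.0012 0 0 0 0 0.005"

```text
clock: 12.58
eef_pos: [0.635, -0.0, 0.0501]
tcp_rot: [-1.577, 0.007, 1.363]
wrist_force: [-3.8, 0.5, 9.5]
grip_width: 0.109
```

```bash
python3 g.py; python3 -c "
from workcell import bot
print(bot.get_obs()['wrist_torque'])"
```

```text
t 12.58 pos [ 0.635  -0.      0.0501] F [-3.8  0.5  9.5] grip 0.0093 x ang 78.1
shift mm [ 1.  -4.3  1.2] turn [ 5.90e-01  9.04e+01 -4.00e-02]
tilt deg 0.54
[0.23832228 0.71765597 0.05612134]
```

Request:
move_arm --pt "0 -0.0005 0 0 0 0 0.005" --pt "0 -0.0005 0 0 0 0 0.01" --pt "0 0 0 0 0 0 0.02" --pt "0 0 0 0 0 0 0.03" --pt "0 0 0 0 0 0 0.03"

```text
clock: 13.0
eef_pos: [0.6352, -0.0001, 0.0514]
tcp_rot: [-1.578, 0.007, 1.364]
wrist_force: [0.2, 1.1, 0.4]
grip_width: 0.348
```

Request:
move_arm --pt "0 -0.01 0 0 0 0 0.03" --pt "0 -0.02 0 0 0 0 0.03" --pt "0 -0.03 0 0 0 0 0.04" --pt "0 -0.03 0.02 0 0 0 0.06" --pt "0 -0.03 0.035 0 0 0 0.06" --pt "0 -0.02 0.035 0 0 0 0.06" --pt "0 0 0.02 0 0 0 0.06" --pt "0 0 0 0 0 0 0.06"

```text
clock: 13.67
eef_pos: [0.5264, 0.0236, 0.1972]
tcp_rot: [-1.579, 0.007, 1.362]
wrist_force: [1.5, 0.6, 0.1]
grip_width: 0.705
```

```bash
python3 g.py; python3 - <<'E'
from h import *
from workcell import bot
c=bot.camera("wrist");pickle.dump(c,open("end.pkl","wb"));s=bot.camera("side");t=bot.camera("top")
x,y=proj(s,[[.6345,0,.07]])[0].astype(int)
b=cv2.resize(s["image"][y-60:y+60,x-65:x+65],(390,360),interpolation=2)
x,y=proj(c,[[.63,0,.04]])[0].astype(int);print(x,y)
a=cv2.resize(c["image"][max(0,y-90):y+90,x-100:x+100],(400,360),interpolation=2)
cv2.imwrite("pics/end.png",np.hstack([a,b]))
t0=pickle.load(open("cams.pkl","rb"))["top"]["image"]
d=cv2.absdiff(t0,t["image"]).max(2)
for n,(x,y) in dict(beaker=(468,192),bottle=(439,285),tipbox=(164,208)).items(): print(n,d[y-18:y+18,x-18:x+18].max())
E
```

```text
t 13.67 pos [0.5264 0.0236 0.1972] F [1.5 0.6 0.1] grip 0.0602 x ang 78.03
shift mm [   1.4  143.7 -108.7] turn [6.700e-01 9.033e+01 9.000e-02]
tilt deg 0.61
317 324
beaker 20
bottle 23
tipbox 23
```

View pics/end.png

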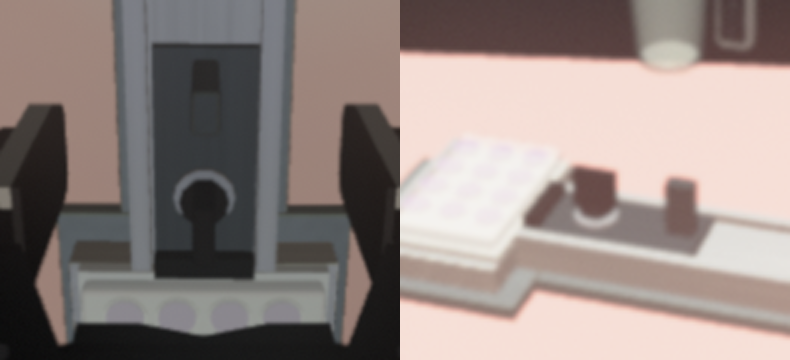

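```bash
python3 -c "
from workcell import bot
print(bot.sign_off())"
```

```text
the job is handed in; nothing more can be done
None
```

The job is done and handed in at about 14 s on the robot's clock; the hand-in gives no verdict.

- **Bracket:** I slid it about 29 mm by its tab until it stopped at the well plate. The wrist force there rose to about 10 N, below the 30 N limit.
- **Screw:** I took it from the caddy and lowered it through both slots with no contact force until the collar touched. I pressed it down about 3.5 mm, at most about 9.5 N, and turned it about 90° without resistance. Then I let go and pulled back.
- **Last checks:**
  - The final pictures show the wing upright and in line with the channel, with the bracket flat and against the plate.
  - The gripper is clear of everything.
  - The top-camera picture shows no change around the bottle, tip box or beaker.

**Disagreement:** The wrist and top cameras differed by about 2–3 mm on where the slot was. I aimed between the two, and the screw went in without touching.

**Not measured:** I did not measure the bar's depth below the floor after letting go. That it is locked is inferred from the pressing depth and the free quarter turn. I viewed 11 pictures, one over the budget.

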